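# Open the roll-top seed bin and zero its portion counter

### The job

The budgie's seed bin is about to be refilled: roll its slatted shutter all the way up along the curved tracks until it stays open by itself. Then reach in and turn the portion counter on the sloping plate inside back until it rests at its zero stop, leaving the shutter open. Do not knock about the dish, the feeder, the mirror toy or the jar beside the bin.

Things in the scene. Friction and masses are not known exactly. Their poses are not given: they have to be found in the camera images.
- bin: Roll-top seed bin of pale wood, rounded on top, 334 deep (x), 300 wide (y), 265 high; it does not move. Origin: centre of its underside, on the table. x points from its front (facing the robot, give or take its yaw) to its back, z up. Plinth 60 high; two cheeks 12 thick at the sides; fixed front wall up to 116; the shutter covers the front quarter circle, a fixed round hood (radius 164) the rear.
- track_axis (a point): Middle of the common axis of the bin's curved side tracks, at (0, 0, 100) mm of the bin; the axis lies along the bin's y. The shutter and its pull turn about it.
- shutter (a joint): Shutter of 12 wooden slats on an arc, outer face 154 from the track axis, 264 wide. Value in rad: 0 shut (as at the start), growing as it goes up and back, 1.3 at its open stop. It weighs 0.3 to 0.55 kg, with little friction: let go below about 0.45 it slides shut, above about 0.9 it runs on to the stop and stays. A few N at the pull lift it.
- shutter_grip (a point): Centre of the shutter's steel pull, mid-width near its lower edge: a round bar 22 in diameter, 28 long along the bin's y, on a stem 14 wide; pinched by its two ends it turns in the grip. It is 190 from the track axis and 36 off the slats; seen from that axis it stands 12 degrees above the bin's -x direction when shut, 86.5 degrees when fully open, then about 290 above the table.
- counter (a joint): Portion counter inside the bin behind the shutter, a black bar knob with a white pointer line, in rad: 0 at the zero stop, growing clockwise seen looking down on it; starts at 0.6 to 1.2. At 0.6 the pointer is straight up the slope; at 0 it is 0.6 rad anticlockwise of that, at the long tick by a small steel stop. Turn it anticlockwise to reset. Friction 0.03 N m: it stays where left.
- counter_grip (a point): Where to grip the counter's bar: on its axis, 27 off the plate, 11 below the bar's top, at (-57.7, 0, 139.3) mm of the bin. Bar 12 thick, 40 long along the pointer, from 10 to 38 off the plate, over a 38 disc. z: along the knob's axis off the plate, 28 degrees from vertical, leaning to the bin's front. The pointer is 0.6 rad from the point's x towards its y, always.
- dial (a point): Centre of the counter's round white dial, 80 across, on a plain aluminium plate 270 wide that slopes at 28 degrees, rising to the bin's back, between the cheeks; reached from above and in front once the shutter is up. x points straight up the slope, y to the bin's left (+y), z off the plate.
- dish: Red ceramic bowl, 100 across, 35 high, bystander to the front left of the bin. Origin: centre of its underside.
- feeder: Empty white plastic feeder, 60 by 90, 65 high with a low lip in front, bystander to the right of the bin. Origin: centre of its underside.
- mirror: Round mirror toy lying flat, 80 across, 8 thick, with a small wire loop, bystander to the front right of the bin. Origin: centre of its underside.
- jar: Amber glass jar, 72 across, 120 high, bystander to the left of the bin. Origin: centre of its underside.

How it is judged:
On the way, in this order (a step that is already met when the one before it is completed fails the run):
1. the shutter is rolled right up (value of joint shutter above 1.15 rad), for 0.3 s.
2. the counter is back at its zero stop (value of joint counter below 0.1 rad), for 0.2 s.
At the end, for the whole second after the job is handed in: The shutter is at rest, open to at least 1.15 rad of its 1.3, and the counter is within 0.1 rad of its zero stop, both released (value of joint shutter above 1.15 rad and value of joint counter below 0.1 rad and not (velocity of joint shutter above 0.05 rad/s) and not (velocity of joint shutter below -0.05 rad/s)); the robot touches nothing.
It fails at once if the dish, feeder, mirror or jar beside the bin is knocked about (moved more than 30 mm) (distance of any of dish, feeder, mirror, jar from where it was at the start of the episode above 0.03 m).
It also fails if it takes over 50 s, if anything falls off the work surface, if the arm or the gripper's body presses on something with over 40 N, if the wrist force passes 120 N, or if a joint passes its speed limit or range.

### The arm

A 6-joint arm with a two-finger parallel gripper is mounted at the origin on the work surface. World frame = base frame: x ahead of the robot, y to its left, z up, the work surface at z = 0. Lengths are in m, angles in rad, forces in N, time in s.
With the tool pointing down it reaches from about 0.425 to 0.95 m from the base axis. Payload 3.5 kg.
Tool frame: the origin (TCP) lies on the centre line of the jaws, within the pads' length; the fingertips stand 25 mm ahead of it and the grasp point (between the pads) lies 6 mm ahead of it (ctrl.finger_overhang is the distance from the TCP to the fingertips, in m); z points along the fingers, y is the line along which they close (so a half turn about z gives the same grasp; the last joint's range is limited). The gripper opens to 85 mm and grips with 20 to 120 N. Pads are 22 mm wide; open, the fingers measure 114 mm over their backs; the gripper's body (76 mm by 85 mm) begins 54 mm behind the grasp point. The pads swing forward as they close: fully open they stand 13 mm farther back than shut.
Start: joints at [1.189, 0.286, 1.577, -0, 1.279, -0.15], TCP at [0.155, 0.657, 0.256] pointing down, gripper open.
Joint ranges: [-2.77, 2.77], [-0.9, 2.22], [0.21, 2.48], [-1.53, 4.67], [0.24, 2.81], [-2.84, 2.84]. Speed limits (rad/s): [2.79, 2.79, 3.14, 3.14, 3.14, 3.14].

### API

Orientations are given as a unit quaternion [x, y, z, w].
In Python, from plant import get_state, imaging, job, ctrl gives the robot as it stands.
- The arm moves only by the tool jog_arm, never from a script. Its argument "increments" is a list of rows, each an object of numbers: "dx", "dy", "dz": the shift along the world's x, y, z each as a share of 12 cm, from -1 to 1; "ax", "ay", "az": the turn, a rotation vector about the world's x, y, z each as a share of pi/2 rad, from -1 to 1; "gripper": the gripper command: -1 is shut, 1 is fully open, values between are in proportion. A call has 1 to 10 rows; each row is the pose to reach, as a shift and turn from the pose commanded when the call began; what a row does not reach only later rows make up. A row lasts 1/10 s, in which the tool goes at most 50 mm and 8.59 degrees, less where a joint would pass 70% of its speed; a pose out of reach is approached as far as the arm can. A call with a number of a shift or a turn outside -1 to 1 is refused whole. A call with a gripper value outside its range is refused whole. The fingers move at their own pace and stop on an object; "force" is the grip in N (left out, the last holds). Time passes only in rows, so rows that repeat a pose let the fingers close. It gives the time, the measured TCP pose, the force, the opening and the grip force at its end, in the units of the state.
- get_state(): the state, without advancing time (a new reading comes with each control period).
- imaging.read_camera(name): name is "scene" or "top" or "wrist"; returns a dict with "frame" (480x640x3 uint8, blue, green, red), "depth" (480x640 float32, m along the optical axis (not along the pixel's ray), 0 where there is no reading), "camera_matrix" (3x3 intrinsics, pixels), "extrinsics" (4x4, takes a point from camera to world coordinates); the wrist camera has in their place "mount" (4x4, takes a point from camera to tool coordinates, whose origin is the TCP and whose axes are the flange's). Camera axes: x right, y up, looking along -z (the intrinsics and any distortion apply to the point x, -y, -z); pixel columns grow to the right and rows downward; lengths in m; the calibration is good to about 2 mm. A picture is of the moment at which its call begins: read the wrist's pose just before it.
- job.sign_off(): hands the job in; it is judged then, once.
The state is a dict: "time": time; "qpos": joint angles; "dq": joint speeds; "joint_efforts": joint torques, N m; "eef_pos": TCP position; "tcp_rot": TCP orientation; "contact_force": force on the tool from outside, world axes, zero at the start; "wrist_torque": the same for the moment, N m; "opening": opening from 0.0 (shut) to 1.0 (fully open); "finger_force": force on a finger pad.
Only numpy, scipy, OpenCV 4.12 (cv2) and the standard library are available. Lean on these libraries where they do the work, as an engineer would, in place of code of your own. Each camera call takes 0.05 s, during which the arm holds its last target. There are 200 camera calls.

## Working session

There is one attempt and no reset: what is moved stays moved. The work goes in short steps, Python scripts to look and compute and a tool call to move; the robot and the scene stay as the last step left them, time stands still between calls to the robot, and variables do not carry over. Pictures are saved under pics/ and viewed, at most 10 in all, crops included, and the job is handed in when it is done.

Besides the shell and the picture viewer there is one more tool, called in YAML: its name, and indented under it one key for each argument. jog_arm: Moves the arm, as the interface text tells. Shift numbers are shares of 12 cm and turn numbers shares of pi/2 rad, none past 1 either way. Its arguments: {"type":"object","properties":{"increments":{"type":"array"},"force":{"type":"number"}},"required":["increments"]}

```bash
ls; mkdir -p pics; python3 - <<'E'
from plant import get_state, imaging, job, ctrl
import cv2,numpy as np
s=get_state();print(s)
for n in("scene","top"):
    d=imaging.read_camera(n);cv2.imwrite(f"pics/{n}0.png",d["frame"]);np.savez(f"{n}0.npz",**d)
    print(n,d["camera_matrix"],d["extrinsics"])
E
```

```text
pics
{'time': 0.0, 'qpos': array([ 1.18900362e+00,  2.87201246e-01,  1.57818170e+00,  2.33209574e-05,
        1.27857207e+00, -1.50006445e-01]), 'dq': array([-0.00198098,  0.00248459, -0.00235729, -0.00019337, -0.00067432,
        0.00053292]), 'joint_efforts': array([-1.28696178e-03, -4.05986059e+01, -2.92620885e+01, -1.66715167e-04,
        5.91122414e-03,  5.22913552e-07]), 'eef_pos': array([0.1548055 , 0.65639904, 0.25492083]), 'tcp_rot': array([ 1.15637142e-01,  9.93290821e-01, -1.13673454e-03, -3.21156810e-04]), 'contact_force': array([ 0.40354942, -0.17368129, -0.01269188]), 'wrist_torque': array([-0.03102592,  0.00683768,  0.03214629]), 'finger_force': 0.0, 'opening': 1.000808281143133}
scene [[437.62314498   0.         317.04025494]
 [  0.         437.62314498 242.56033798]
 [  0.           0.           1.        ]] [[-0.64405123 -0.73081872  0.22605754  0.79712076]
 [ 0.76492862 -0.61174235  0.20163212  0.25078855]
 [-0.00906755  0.3027793   0.95301756  1.10440895]
 [ 0.          0.          0.          1.        ]]
top [[559.77069296   0.         314.83481355]
 [  0.         559.77069296 233.40836857]
 [  0.           0.           1.        ]] [[ 0.01037156  0.99185715 -0.12693234  0.44113207]
 [-0.99990767  0.01140175  0.00739213  0.03647547]
 [ 0.00877919  0.12684396  0.99188383  1.16883295]
 [ 0.          0.          0.          1.        ]]
```

View pics/scene0.png

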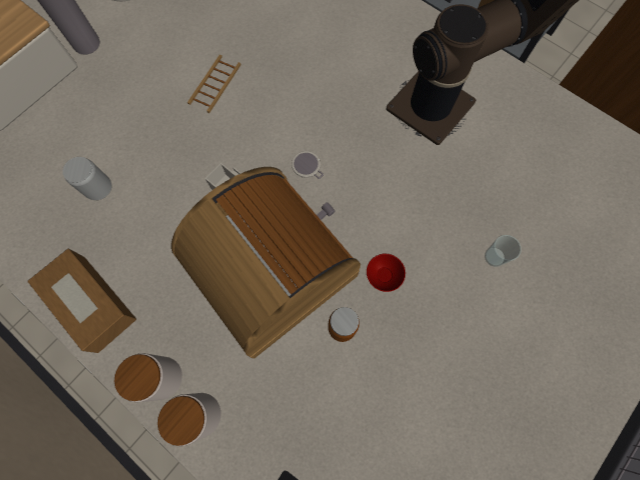

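View pics/top0.png

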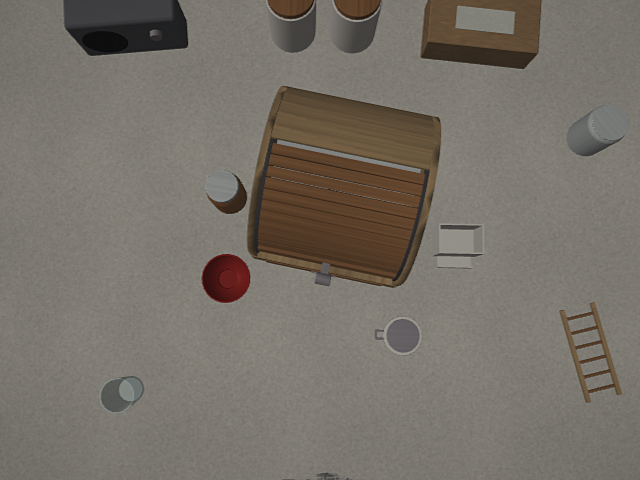

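```bash
cat > h.py <<'E'
import numpy as np,cv2
def cloud(d):
    K=d["camera_matrix"];Z=d["depth"];v,u=np.mgrid[:480,:640]
    P=np.stack([(u-K[0,2])/K[0,0]*Z,-(v-K[1,2])/K[1,1]*Z,-Z],-1)
    E=d["extrinsics"];return P@E[:3,:3].T+E[:3,3]
E
python3 - <<'E'
from h import *
from scipy.optimize import least_squares
C=[cloud(np.load(f"{n}0.npz")) for n in("scene","top")]
t=C[1]
for n,(u,v) in dict(pull=(323,280),dish=(228,278),mir=(403,336),jar=(222,187),feed=(460,240),hoodL=(283,90),hoodR=(437,120)).items(): print(n,t[v,u].round(3))
F=t[90:285,248:440].reshape(-1,3)
F=F[(F[:,2]>.15)&(F[:,2]<.3)]
for nm,S in (("top",F),("scene",None)):
    if S is None:
        S=C[1-1].reshape(-1,3);S=S[(S[:,2]>.15)&(S[:,2]<.3)&(np.hypot(*(S[:,:2]-c).T)<.21)]
    def loc(p,S):
        c,s=np.cos(p[2]),np.sin(p[2]);d=S[:,:2]-p[:2];return d[:,0]*c+d[:,1]*s,-d[:,0]*s+d[:,1]*c
    def res(p):
        x,y=loc(p,S);r=np.hypot(x,S[:,2]-.1);ok=r>.14
        q=np.where(x>.03,r-.164,r-.154); 
        e=np.where(np.abs(y)>.138, r-.167,q)
        return np.clip(e,-.02,.02)
    best=None
    for y0 in(-.5,-.3,-.1,.1):
        o=least_squares(res,[*np.median(S[:,:2],0),y0],loss="soft_l1",f_scale=.002,diff_step=1e-4)
        if best is None or o.cost<best.cost:best=o
    p=best.x.copy()
    for _ in range(5):
        x,y=loc(p,S);lo,hi=np.percentile(y,[.3,99.7]);m=(lo+hi)/2
        p[:2]+=m*np.array([-np.sin(p[2]),np.cos(p[2])])
        p=least_squares(res,p,loss="soft_l1",f_scale=.002,diff_step=1e-4).x
        x,y=loc(p,S);lo,hi=np.percentile(y,[.3,99.7]);m=(lo+hi)/2
    p[:2]+=m*np.array([-np.sin(p[2]),np.cos(p[2])])
    print(nm,len(S),p.round(4),"width",hi-lo,"cost med",np.median(abs(res(p))))
    c=p[:2]
    # pull points: near predicted
    A=C[1 if nm=="top" else 0].reshape(-1,3);x,y=loc(p,A);r=np.hypot(x,A[:,2]-.1)
    k=(r>.172)&(r<.21)&(abs(y)<.04)&(A[:,2]>.1)&(x<0)
    print("pull",k.sum(),np.c_[x,y,A[:,2]][k].mean(0),y[k].min(),y[k].max(),"exp",[-.19*np.cos(.2094),0,.1+.19*np.sin(.2094)])
E
```

```text
pull [0.486 0.013 0.151]
dish [0.495 0.207 0.004]
mir [ 0.38  -0.155  0.009]
jar [0.663 0.207 0.119]
feed [ 0.58  -0.278  0.001]
hoodL [0.824 0.089 0.203]
hoodR [ 0.774 -0.189  0.196]
top 27577 [ 0.6719 -0.0222 -0.1963] width 0.2939636522334312 cost med 0.00129790575422159
pull 216 [-0.18412881  0.00028824  0.14575555] -0.013802195519045355 0.014117386623208973 exp [np.float64(-0.18584960477608847), 0, np.float64(0.13949587832384175)]
scene 18854 [ 0.6697 -0.0229 -0.1981] width 0.29535506709958204 cost med 0.0010267329444551693
pull 137 [-0.18202546  0.00115023  0.14579012] -0.014058085340185742 0.01441266270070582 exp [np.float64(-0.18584960477608847), 0, np.float64(0.13949587832384175)]
```

```bash
cat >> h.py <<'E'
from scipy.spatial.transform import Rotation as R
from plant import get_state
B=np.array([.6708,-.0226,0]);YAW=-.1972
RB=R.from_euler("z",YAW)
def tool(tilt,spin=0):
    "tool frame in world, pointing down tilted forward by tilt deg; spin about outward axis (rad)"
    a=np.radians(tilt);z=np.array([np.sin(a),0,-np.cos(a)]);y=np.array([0,1,0]);M=np.c_[np.cross(y,z),y,z]
    return RB*R.from_rotvec(-z*spin)*R.from_matrix(M)
def inc(p_bin,tilt,spin=0,back=0):
    "increments from the current pose so that grasp point stands at p_bin, drawn back by back"
    s=get_state();T=tool(tilt,spin)
    tgt=B+RB.apply(p_bin)-T.apply([0,0,.006+back])
    d=(tgt-s["eef_pos"])/.12; w=(T*R.from_quat(s["tcp_rot"]).inv()).as_rotvec()/(np.pi/2)
    return d.round(3),w.round(3)
def pull(v):
    a=np.radians(12)+v;return np.array([-.19*np.cos(a),0,.1+.19*np.sin(a)])
E
python3 -c "
from h import *
print(inc(pull(0),10,0,.1))"
```

```text
(array([ 2.631, -5.325, -0.093]), array([-0.022, -0.109,  0.022]))
```

jog_arm:
  increments:
    - {"dx": 0.45, "dy": -1, "gripper": 1}
    - {"dx": 0.45, "dy": -1}
    - {"dx": 0.45, "dy": -1}

```text
$.increments[0]: bad value
```

jog_arm:
  increments:
    - {"dx": 0.45, "dy": -1.0, "dz": 0.0, "ax": 0.0, "ay": 0.0, "az": 0.0, "gripper": 1.0}
    - {"dx": 0.45, "dy": -1.0, "dz": 0.0, "ax": 0.0, "ay": 0.0, "az": 0.0, "gripper": 1.0}
    - {"dx": 0.45, "dy": -1.0, "dz": 0.0, "ax": 0.0, "ay": 0.0, "az": 0.0, "gripper": 1.0}

```text
time: 0.4
eef_pos: [0.2094, 0.5344, 0.2551]
tcp_rot: [0.116, 0.993, -0.001, -0.0]
contact_force: [0.5, 1.2, 0.0]
opening: 0.998
finger_force: 0.0
```

jog_arm:
  increments:
    - {"dx": 0.45, "dy": -1.0, "dz": 0.0, "ax": 0.0, "ay": 0.0, "az": 0.0, "gripper": 1.0}
    - {"dx": 0.45, "dy": -1.0, "dz": 0.0, "ax": 0.0, "ay": 0.0, "az": 0.0, "gripper": 1.0}
    - {"dx": 0.45, "dy": -1.0, "dz": 0.0, "ax": 0.0, "ay": 0.0, "az": 0.0, "gripper": 1.0}

```text
time: 0.7
eef_pos: [0.2634, 0.4143, 0.2556]
tcp_rot: [0.116, 0.993, -0.001, -0.0]
contact_force: [-0.3, 0.3, 0.0]
opening: 0.999
finger_force: 0.0
```

jog_arm:
  increments:
    - {"dx": 0.5, "dy": -1.0, "dz": 0.0, "ax": 0.0, "ay": 0.0, "az": 0.0, "gripper": 1.0}
    - {"dx": 0.5, "dy": -1.0, "dz": 0.0, "ax": 0.0, "ay": 0.0, "az": 0.0, "gripper": 1.0}
    - {"dx": 0.5, "dy": -1.0, "dz": 0.0, "ax": 0.0, "ay": 0.0, "az": 0.0, "gripper": 1.0}

```text
time: 1.0
eef_pos: [0.3234, 0.2946, 0.2559]
tcp_rot: [0.116, 0.993, -0.0, -0.0]
contact_force: [0.0, 0.1, 0.1]
opening: 1.0
finger_force: 0.0
```

jog_arm:
  increments:
    - {"dx": 0.5, "dy": -1.0, "dz": 0.0, "ax": 0.0, "ay": 0.0, "az": 0.0, "gripper": 1.0}
    - {"dx": 0.5, "dy": -1.0, "dz": 0.0, "ax": 0.0, "ay": 0.0, "az": 0.0, "gripper": 1.0}
    - {"dx": 0.5, "dy": -1.0, "dz": 0.0, "ax": 0.0, "ay": 0.0, "az": 0.0, "gripper": 1.0}

```text
time: 1.3
eef_pos: [0.3835, 0.1745, 0.2561]
tcp_rot: [0.116, 0.993, -0.0, 0.0]
contact_force: [0.9, 0.3, 0.3]
opening: 0.998
finger_force: 0.0
```

```bash
python3 -c "
from h import *
print(get_state()['qpos'],inc(pull(0),10,0,.1))"
```

```text
[ 1.85493734e-01 -3.07427619e-01  2.16580743e+00 -5.06045666e-04
  1.28307138e+00 -1.15170862e+00] (array([ 0.725, -1.309, -0.102]), array([-0.023, -0.108,  0.023]))
```

jog_arm:
  increments:
    - {"dx": 0.36, "dy": -0.65, "dz": 0.0, "ax": -0.012, "ay": -0.054, "az": 0.012, "gripper": 1.0}
    - {"dx": 0.72, "dy": -1.0, "dz": -0.1, "ax": -0.023, "ay": -0.108, "az": 0.023, "gripper": 1.0}
    - {"dx": 0.72, "dy": -1.0, "dz": -0.1, "ax": -0.023, "ay": -0.108, "az": 0.023, "gripper": 1.0}
    - {"dx": 0.72, "dy": -1.0, "dz": -0.1, "ax": -0.023, "ay": -0.108, "az": 0.023, "gripper": 1.0}

```text
time: 1.7
eef_pos: [0.4709, 0.053, 0.2433]
tcp_rot: [0.1, 0.991, -0.009, 0.086]
contact_force: [-0.4, 1.0, -0.3]
opening: 1.003
finger_force: 0.0
```

jog_arm:
  increments:
    - {"dx": 0.0, "dy": -0.31, "dz": 0.0, "ax": 0.0, "ay": 0.0, "az": 0.0, "gripper": 1.0}
    - {"dx": 0.0, "dy": -0.31, "dz": 0.0, "ax": 0.0, "ay": 0.0, "az": 0.0, "gripper": 1.0}
    - {"dx": 0.0, "dy": -0.31, "dz": 0.0, "ax": 0.0, "ay": 0.0, "az": 0.0, "gripper": 1.0}

```text
time: 2.0
eef_pos: [0.469, 0.0198, 0.244]
tcp_rot: [0.098, 0.991, -0.008, 0.086]
contact_force: [0.5, -0.2, -0.1]
opening: 1.002
finger_force: 0.0
```

```bash
python3 - <<'E'
from h import *
from plant import imaging
s=get_state();d=imaging.read_camera("wrist");cv2.imwrite("pics/w1.png",d["frame"])
np.savez("w1.npz",pos=s["eef_pos"],rot=s["tcp_rot"],**d)
M=d["mount"];T=np.eye(4);T[:3,:3]=R.from_quat(s["tcp_rot"]).as_matrix();T[:3,3]=s["eef_pos"]
d["extrinsics"]=T@M;A=cloud(d).reshape(-1,3)
print(M.round(3))
L=RB.inv().apply(A-B);r=np.hypot(L[:,0],L[:,2]-.1)
k=(r>.185)&(r<.21)&(abs(L[:,1])<.04)&(L[:,2]>.1)&(L[:,2]<.18)
print(k.sum(),L[k].mean(0),L[k].min(0),L[k].max(0))
print(s["qpos"].round(2),inc(pull(0),10,0,.1),inc(pull(0),10,0,.002))
E
```

```text
[[-0.     0.946  0.325  0.083]
 [ 1.     0.    -0.001  0.   ]
 [-0.001  0.325 -0.946 -0.117]
 [ 0.     0.     0.     1.   ]]
1327 [-0.1892259  -0.00027178  0.14607864] [-0.19597043 -0.01426932  0.13219238] [-0.17859275  0.01357445  0.15117702]
[-0.17 -0.26  2.16 -0.    1.07 -1.55] (array([ 0.012, -0.025, -0.002]), array([-0.001, -0.001, -0.001])) (array([ 0.151, -0.053, -0.806]), array([-0.001, -0.001, -0.001]))
```

View pics/w1.png

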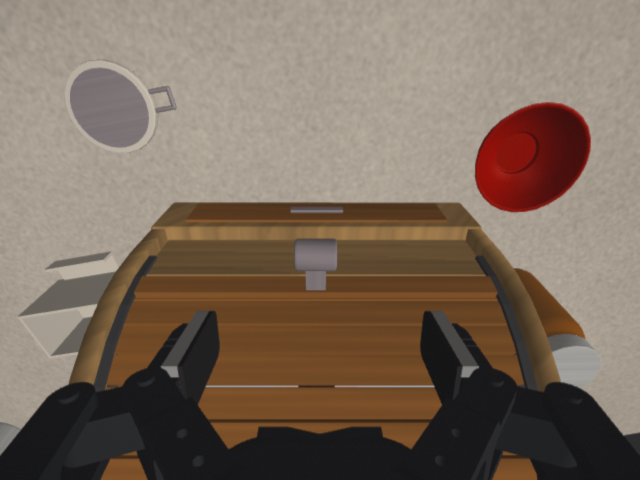

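jog_arm:
  increments:
    - {"dx": 0.05, "dy": -0.05, "dz": -0.25, "ax": 0.0, "ay": 0.0, "az": 0.0, "gripper": 1.0}
    - {"dx": 0.1, "dy": -0.05, "dz": -0.5, "ax": 0.0, "ay": 0.0, "az": 0.0, "gripper": 1.0}
    - {"dx": 0.15, "dy": -0.05, "dz": -0.8, "ax": 0.0, "ay": 0.0, "az": 0.0, "gripper": 1.0}
    - {"dx": 0.15, "dy": -0.05, "dz": -0.8, "ax": 0.0, "ay": 0.0, "az": 0.0, "gripper": 1.0}
    - {"dx": 0.15, "dy": -0.05, "dz": -0.8, "ax": 0.0, "ay": 0.0, "az": 0.0, "gripper": 1.0}

```text
time: 2.55
eef_pos: [0.487, 0.0149, 0.1481]
tcp_rot: [0.096, 0.992, -0.008, 0.085]
contact_force: [-0.3, 0.5, 1.3]
opening: 1.001
finger_force: 0.0
```

jog_arm:
  increments:
    - {"dx": 0.0, "dy": 0.0, "dz": 0.0, "ax": 0.0, "ay": 0.0, "az": 0.0, "gripper": -1.0}
    - {"dx": 0.0, "dy": 0.0, "dz": 0.0, "ax": 0.0, "ay": 0.0, "az": 0.0, "gripper": -1.0}
    - {"dx": 0.0, "dy": 0.0, "dz": 0.0, "ax": 0.0, "ay": 0.0, "az": 0.0, "gripper": -1.0}
    - {"dx": 0.0, "dy": 0.0, "dz": 0.0, "ax": 0.0, "ay": 0.0, "az": 0.0, "gripper": -1.0}
    - {"dx": 0.0, "dy": 0.0, "dz": 0.0, "ax": 0.0, "ay": 0.0, "az": 0.0, "gripper": -1.0}
    - {"dx": 0.0, "dy": 0.0, "dz": 0.0, "ax": 0.0, "ay": 0.0, "az": 0.0, "gripper": -1.0}
    - {"dx": 0.0, "dy": 0.0, "dz": 0.0, "ax": 0.0, "ay": 0.0, "az": 0.0, "gripper": -1.0}
    - {"dx": 0.0, "dy": 0.0, "dz": 0.0, "ax": 0.0, "ay": 0.0, "az": 0.0, "gripper": -1.0}
  force: 40

```text
time: 3.35
eef_pos: [0.4878, 0.0134, 0.1496]
tcp_rot: [0.097, 0.991, -0.009, 0.087]
contact_force: [-3.9, -0.7, 6.1]
opening: 0.318
finger_force: 40.6
```

```bash
python3 - <<'E'
from h import *
s=get_state();print(s["qpos"].round(2),inc(pull(0),10,0,0))
p0=RB.apply(pull(0))
for i in range(1,15):
    v=i*.1 if i<14 else 1.3; print(round(v,2),((RB.apply(pull(v))-p0)/.12).round(2))
E
```

```text
[-0.18 -0.1   2.2  -0.    0.86 -1.55] (array([-0.002,  0.005, -0.035]), array([ 0.   , -0.   , -0.001]))
0.1 [ 0.04 -0.01  0.15]
0.2 [ 0.09 -0.02  0.3 ]
0.3 [ 0.16 -0.03  0.44]
0.4 [ 0.25 -0.05  0.58]
0.5 [ 0.34 -0.07  0.7 ]
0.6 [ 0.45 -0.09  0.82]
0.7 [ 0.57 -0.11  0.92]
0.8 [ 0.69 -0.14  1.01]
0.9 [ 0.83 -0.17  1.09]
1.0 [ 0.97 -0.19  1.15]
1.1 [ 1.12 -0.22  1.2 ]
1.2 [ 1.27 -0.25  1.23]
1.3 [ 1.42 -0.28  1.25]
1.3 [ 1.42 -0.28  1.25]
```

Gripped (opening 0.318 × 85 ≈ 27 mm). Roll up along the arc.

jog_arm:
  increments:
    - {"dx": 0.04, "dy": -0.01, "dz": 0.15, "ax": 0, "ay": 0, "az": 0, "gripper": -1}
    - {"dx": 0.09, "dy": -0.02, "dz": 0.3, "ax": 0, "ay": 0, "az": 0, "gripper": -1}
    - {"dx": 0.16, "dy": -0.03, "dz": 0.44, "ax": 0, "ay": 0, "az": 0, "gripper": -1}
    - {"dx": 0.25, "dy": -0.05, "dz": 0.58, "ax": 0, "ay": 0, "az": 0, "gripper": -1}
    - {"dx": 0.34, "dy": -0.07, "dz": 0.7, "ax": 0, "ay": 0, "az": 0, "gripper": -1}
    - {"dx": 0.45, "dy": -0.09, "dz": 0.82, "ax": 0, "ay": 0, "az": 0, "gripper": -1}
    - {"dx": 0.57, "dy": -0.11, "dz": 0.92, "ax": 0, "ay": 0, "az": 0, "gripper": -1}

```text
time: 4.05
eef_pos: [0.5538, 0.0001, 0.2572]
tcp_rot: [0.097, 0.992, -0.009, 0.082]
contact_force: [-3.5, -3.4, -2.1]
opening: 0.322
finger_force: 40.2
```

```bash
python3 - <<'E'
from h import *
s=get_state();print(s["qpos"].round(2),s["contact_force"],s["opening"])
for v in (.7,.8,.9,1,1.1,1.2,1.3): print(v,inc(pull(v),10,0,0))
E
```

```text
[-0.18 -0.06  1.96 -0.    1.08 -1.56] [-3.51638327 -3.3806842  -2.1172762 ] 0.3219311905807638
0.7 (array([ 0.013,  0.003, -0.011]), array([-0.   , -0.006, -0.001]))
0.8 (array([ 0.14 , -0.023,  0.08 ]), array([-0.   , -0.006, -0.001]))
0.9 (array([ 0.275, -0.05 ,  0.157]), array([-0.   , -0.006, -0.001]))
1 (array([ 0.417, -0.078,  0.221]), array([-0.   , -0.006, -0.001]))
1.1 (array([ 0.565, -0.108,  0.269]), array([-0.   , -0.006, -0.001]))
1.2 (array([ 0.717, -0.138,  0.302]), array([-0.   , -0.006, -0.001]))
1.3 (array([ 0.871, -0.169,  0.32 ]), array([-0.   , -0.006, -0.001]))
```

jog_arm:
  increments:
    - {"dx": 0.13, "dy": -0.02, "dz": 0.09, "ax": 0, "ay": 0, "az": 0, "gripper": -1}
    - {"dx": 0.26, "dy": -0.05, "dz": 0.17, "ax": 0, "ay": 0, "az": 0, "gripper": -1}
    - {"dx": 0.4, "dy": -0.08, "dz": 0.23, "ax": 0, "ay": 0, "az": 0, "gripper": -1}
    - {"dx": 0.55, "dy": -0.11, "dz": 0.28, "ax": 0, "ay": 0, "az": 0, "gripper": -1}
    - {"dx": 0.7, "dy": -0.14, "dz": 0.31, "ax": 0, "ay": 0, "az": 0, "gripper": -1}
    - {"dx": 0.83, "dy": -0.17, "dz": 0.325, "ax": 0, "ay": 0, "az": 0, "gripper": -1}
    - {"dx": 0.83, "dy": -0.17, "dz": 0.325, "ax": 0, "ay": 0, "az": 0, "gripper": -1}
    - {"dx": 0.83, "dy": -0.17, "dz": 0.325, "ax": 0, "ay": 0, "az": 0, "gripper": -1}

```text
time: 4.85
eef_pos: [0.6556, -0.0203, 0.2979]
tcp_rot: [0.097, 0.991, -0.008, 0.087]
contact_force: [0.5, -2.3, 1.9]
opening: 0.318
finger_force: 40.7
```

jog_arm:
  increments:
    - {"dx": 0, "dy": 0, "dz": 0, "ax": 0, "ay": 0, "az": 0, "gripper": 1}
    - {"dx": 0, "dy": 0, "dz": 0, "ax": 0, "ay": 0, "az": 0, "gripper": 1}
    - {"dx": 0, "dy": 0, "dz": 0, "ax": 0, "ay": 0, "az": 0, "gripper": 1}
    - {"dx": 0, "dy": 0, "dz": 0, "ax": 0, "ay": 0, "az": 0, "gripper": 1}
    - {"dx": 0, "dy": 0, "dz": 0, "ax": 0, "ay": 0, "az": 0, "gripper": 1}
    - {"dx": 0, "dy": 0, "dz": 0, "ax": 0, "ay": 0, "az": 0, "gripper": 1}

```text
time: 5.45
eef_pos: [0.6554, -0.0198, 0.2977]
tcp_rot: [0.097, 0.991, -0.008, 0.086]
contact_force: [0.2, -0.4, 0.1]
opening: 0.996
finger_force: 0.0
```

jog_arm:
  increments:
    - {"dx": -0.06, "dy": 0, "dz": 0.3, "ax": 0, "ay": 0, "az": 0, "gripper": 1}
    - {"dx": -0.12, "dy": 0, "dz": 0.6, "ax": 0, "ay": 0, "az": 0, "gripper": 1}
    - {"dx": -0.3, "dy": 0.04, "dz": 0.9, "ax": 0, "ay": 0, "az": 0, "gripper": 1}
    - {"dx": -0.7, "dy": 0.1, "dz": 0.9, "ax": 0, "ay": 0, "az": 0, "gripper": 1}
    - {"dx": -1, "dy": 0.2, "dz": 0.9, "ax": 0, "ay": 0, "az": 0, "gripper": 1}
    - {"dx": -1, "dy": 0.2, "dz": 0.9, "ax": 0, "ay": 0, "az": 0, "gripper": 1}
    - {"dx": -1, "dy": 0.2, "dz": 0.9, "ax": 0, "ay": 0, "az": 0, "gripper": 1}

```text
time: 6.15
eef_pos: [0.535, 0.0044, 0.4064]
tcp_rot: [0.097, 0.991, -0.008, 0.087]
contact_force: [0.4, -0.1, 0.1]
opening: 1.005
finger_force: 0.0
```

```bash
python3 - <<'E'
from h import *
G=np.array([-.0577,0,.1393])
s=get_state();print(s["qpos"].round(2),s["contact_force"],s["opening"])
print(inc(G,28,0,.15),inc(G,28,0,.1))
E
```

```text
[-0.18 -0.19  1.81 -0.    1.35 -1.56] [ 0.41055296 -0.06174588  0.12341507] 1.0050385779494484
(array([ 0.061, -0.011, -1.078]), array([-0.039, -0.196, -0.001])) (array([ 0.253, -0.049, -1.446]), array([-0.039, -0.196, -0.001]))
```

jog_arm:
  increments:
    - {"dx": 0.03, "dy": 0, "dz": -0.3, "ax": -0.013, "ay": -0.065, "az": 0, "gripper": 1}
    - {"dx": 0.06, "dy": -0.01, "dz": -0.6, "ax": -0.026, "ay": -0.13, "az": 0, "gripper": 1}
    - {"dx": 0.06, "dy": -0.01, "dz": -1, "ax": -0.039, "ay": -0.196, "az": 0, "gripper": 1}
    - {"dx": 0.06, "dy": -0.01, "dz": -1, "ax": -0.039, "ay": -0.196, "az": 0, "gripper": 1}
    - {"dx": 0.06, "dy": -0.01, "dz": -1, "ax": -0.039, "ay": -0.196, "az": 0, "gripper": 1}

```text
time: 6.65
eef_pos: [0.5422, 0.0029, 0.284]
tcp_rot: [0.095, 0.967, -0.023, 0.237]
contact_force: [0.4, 0.4, 1.2]
opening: 1.001
finger_force: 0.0
```

```bash
python3 - <<'E'
from h import *
from plant import imaging
s=get_state();d=imaging.read_camera("wrist");cv2.imwrite("pics/w2.png",d["frame"])
T=np.eye(4);T[:3,:3]=R.from_quat(s["tcp_rot"]).as_matrix();T[:3,3]=s["eef_pos"]
d["extrinsics"]=T@d["mount"];A=cloud(d);np.savez("w2.npz",A=A,f=d["frame"])
# dial frame
G=np.array([-.0577,0,.1393]);a=np.radians(28)
X=np.array([np.cos(a),0,np.sin(a)]);Z=np.array([-np.sin(a),0,np.cos(a)])
L=RB.inv().apply((A-B).reshape(-1,3))-G
x,y,z=L@X,L[:,1],L@Z+.027
k=(np.hypot(x,y)<.03)&(z>.032)&(z<.046)
q=np.c_[x,y][k];w,V=np.linalg.eigh(np.cov(q.T));v=V[:,1]
print(k.sum(),"centre",q.mean(0),"top z",np.median(z[k]),"angle",np.arctan2(v[1],v[0]),"sd",np.sqrt(w))
# vs white pointer
g=d["frame"].reshape(-1,3).min(1);m=k&(g>120);print("white",m.sum(),np.c_[x,y][m].mean(0) if m.any() else 0)
p=(np.hypot(x,y)>.045)&(np.hypot(x,y)<.07)&(abs(y)<.05);print("plate z",np.median(z[p]))
t=imaging.read_camera("top");C=RB.inv().apply((cloud(t)-B).reshape(-1,3));r=np.hypot(C[:,0],C[:,2]-.1)
kk=(r>.185)&(r<.21)&(abs(C[:,1])<.03)&(C[:,2]>.2);print("pull now",kk.sum(),C[kk].mean(0))
E
```

```text
748 centre [-3.65687986e-05 -2.72333966e-04] top z 0.03682056642910725 angle 2.907360729542645 sd [0.00345865 0.01160685]
white 67 [ 0.01114462 -0.00278626]
plate z -0.0006589246515799202
pull now 239 [-0.01283052  0.00069707  0.29653702]
```

View pics/w2.png

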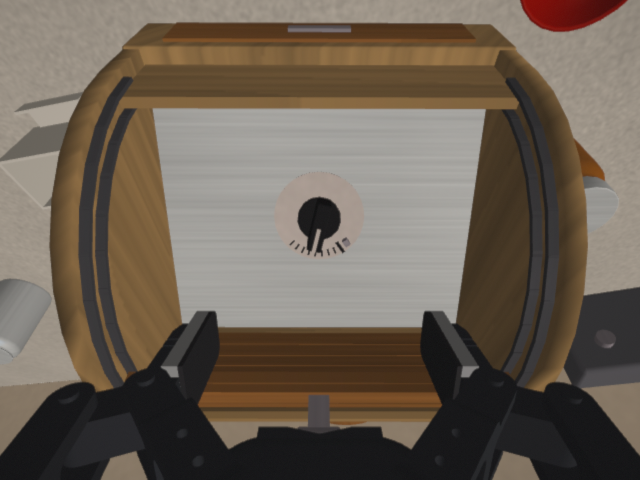

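```bash
python3 - <<'E'
from h import *
G=np.array([-.0577,0,.1393])
print(inc(G,28,-.235,.05),inc(G,28,-.235,.006), (-tool(28).apply([0,0,1])*.835/(np.pi/2)).round(3))
E
```

```text
(array([ 0.342, -0.067, -0.877]), array([ 0.07 , -0.008, -0.133])) (array([ 0.511, -0.101, -1.201]), array([ 0.07 , -0.008, -0.133])) [-0.245  0.049  0.469]
```

jog_arm:
  increments:
    - {"dx": 0.1, "dy": -0.02, "dz": -0.25, "ax": 0.035, "ay": -0.004, "az": -0.066, "gripper": 1}
    - {"dx": 0.2, "dy": -0.04, "dz": -0.5, "ax": 0.07, "ay": -0.008, "az": -0.133, "gripper": 1}
    - {"dx": 0.342, "dy": -0.067, "dz": -0.877, "ax": 0.07, "ay": -0.008, "az": -0.133, "gripper": 1}
    - {"dx": 0.342, "dy": -0.067, "dz": -0.877, "ax": 0.07, "ay": -0.008, "az": -0.133, "gripper": 1}

```text
time: 7.15
eef_pos: [0.5869, -0.0061, 0.1791]
tcp_rot: [0.208, 0.949, 0.005, 0.235]
contact_force: [-0.6, 0.7, -0.9]
opening: 0.998
finger_force: 0.0
```

jog_arm:
  increments:
    - {"dx": 0.085, "dy": -0.017, "dz": -0.16, "ax": 0, "ay": 0, "az": 0, "gripper": 1}
    - {"dx": 0.17, "dy": -0.034, "dz": -0.325, "ax": 0, "ay": 0, "az": 0, "gripper": 1}
    - {"dx": 0.17, "dy": -0.034, "dz": -0.325, "ax": 0, "ay": 0, "az": 0, "gripper": 1}
    - {"dx": 0.17, "dy": -0.034, "dz": -0.325, "ax": 0, "ay": 0, "az": 0, "gripper": 1}

```text
time: 7.55
eef_pos: [0.6078, -0.0099, 0.1469]
tcp_rot: [0.208, 0.948, 0.005, 0.241]
contact_force: [-0.5, 0.0, 0.1]
opening: 1.001
finger_force: 0.0
```

```bash
python3 - <<'E'
from h import *
G=np.array([-.0577,0,.1393]);print(get_state()["qpos"].round(2),inc(G,28,-.235,.006))
E
```

```text
[-0.18  0.07  2.09 -0.01  0.49 -1.31] (array([ 0.007, -0.003,  0.025]), array([-0.001, -0.001, -0.001]))
```

jog_arm:
  increments:
    - {"dx": 0.0, "dy": 0, "dz": 0.025, "ax": 0, "ay": 0, "az": 0, "gripper": -1}
    - {"dx": 0.0, "dy": 0, "dz": 0.025, "ax": 0, "ay": 0, "az": 0, "gripper": -1}
    - {"dx": 0.0, "dy": 0, "dz": 0.025, "ax": 0, "ay": 0, "az": 0, "gripper": -1}
    - {"dx": 0.0, "dy": 0, "dz": 0.025, "ax": 0, "ay": 0, "az": 0, "gripper": -1}
    - {"dx": 0.0, "dy": 0, "dz": 0.025, "ax": 0, "ay": 0, "az": 0, "gripper": -1}
    - {"dx": 0.0, "dy": 0, "dz": 0.025, "ax": 0, "ay": 0, "az": 0, "gripper": -1}
    - {"dx": 0.0, "dy": 0, "dz": 0.025, "ax": 0, "ay": 0, "az": 0, "gripper": -1}
    - {"dx": 0.0, "dy": 0, "dz": 0.025, "ax": 0, "ay": 0, "az": 0, "gripper": -1}
    - {"dx": 0.0, "dy": 0, "dz": 0.025, "ax": 0, "ay": 0, "az": 0, "gripper": -1}
  force: 30

```text
time: 8.45
eef_pos: [0.6042, -0.0084, 0.1449]
tcp_rot: [0.208, 0.949, 0.006, 0.237]
contact_force: [-2.3, 5.3, 3.5]
opening: 0.136
finger_force: 33.4
```

```bash
python3 - <<'E'
from h import *
G=np.array([-.0577,0,.1393]);print(get_state()["qpos"].round(2),inc(G,28,-.235,.006),inc(G,28,.6,.006),get_state()["wrist_torque"])
E
```

```text
[-0.18  0.07  2.1  -0.01  0.5  -1.31] (array([ 0.038, -0.015,  0.042]), array([-0.003, -0.006, -0.001])) (array([ 0.038, -0.015,  0.042]), array([-0.245,  0.042,  0.47 ])) [0.69016308 0.22259184 0.37106796]
```

jog_arm:
  increments:
    - {"dx": 0, "dy": 0, "dz": 0, "ax": 0, "ay": 0, "az": 0, "gripper": -1}
    - {"dx": 0, "dy": 0, "dz": 0, "ax": 0, "ay": 0, "az": 0, "gripper": -1}

```text
time: 8.65
eef_pos: [0.6042, -0.0084, 0.1449]
tcp_rot: [0.208, 0.949, 0.006, 0.237]
contact_force: [-1.5, 4.7, 3.3]
opening: 0.13
finger_force: 33.4
```

```bash
python3 - <<'E'
from h import *
from plant import imaging
G=np.array([-.0577,0,.1393]);s=get_state();print(s["qpos"].round(3),s["dq"].round(3),inc(G,28,-.235,.006),s["contact_force"])
cv2.imwrite("pics/w3.png",imaging.read_camera("wrist")["frame"])
E
```

```text
[-0.18   0.068  2.098 -0.011  0.496 -1.311] [ 0.     0.001  0.001  0.     0.001 -0.   ] (array([ 0.038, -0.015,  0.042]), array([-0.003, -0.006, -0.001])) [-1.45216358  4.71136441  3.25205018]
```

View pics/w3.png

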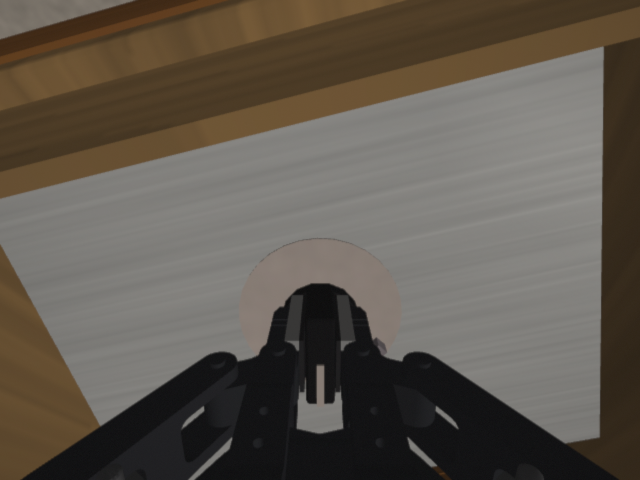

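```bash
python3 - <<'E'
from h import *
G=np.array([-.0577,0,.1393]);s=get_state();n=-tool(28).apply([0,0,1])
v0=s["eef_pos"]-(B+RB.apply(G));print(v0)
for i in range(1,9):
    q=R.from_rotvec(n*.107*i);print(((q.apply(v0)-v0)/.12).round(3),(q.as_rotvec()/(np.pi/2)).round(3))
E
```

```text
[-0.01003841  0.00290756  0.00557685]
[-0.002 -0.006 -0.   ] [-0.031  0.006  0.06 ]
[-0.003 -0.012 -0.   ] [-0.063  0.013  0.12 ]
[-0.003 -0.017  0.   ] [-0.094  0.019  0.18 ]
[-0.003 -0.023  0.001] [-0.125  0.025  0.241]
[-0.002 -0.029  0.002] [-0.157  0.031  0.301]
[-0.001 -0.035  0.003] [-0.188  0.038  0.361]
[ 0.001 -0.04   0.005] [-0.22   0.044  0.421]
[ 0.003 -0.045  0.006] [-0.251  0.05   0.481]
```

jog_arm:
  increments:
    - {"dx": -0.002, "dy": -0.006, "dz": 0, "ax": -0.031, "ay": 0.006, "az": 0.06, "gripper": -1}
    - {"dx": -0.003, "dy": -0.012, "dz": 0, "ax": -0.063, "ay": 0.013, "az": 0.12, "gripper": -1}
    - {"dx": -0.003, "dy": -0.017, "dz": 0, "ax": -0.094, "ay": 0.019, "az": 0.18, "gripper": -1}
    - {"dx": -0.003, "dy": -0.023, "dz": 0, "ax": -0.125, "ay": 0.025, "az": 0.241, "gripper": -1}

```text
time: 9.1
eef_pos: [0.6036, -0.0116, 0.1449]
tcp_rot: [-0.0, 0.972, -0.047, 0.232]
contact_force: [-4.0, 2.3, 5.6]
opening: 0.128
finger_force: 33.8
```

```bash
python3 - <<'E'
from h import *
G=np.array([-.0577,0,.1393]);s=get_state();print(s["qpos"].round(2),s["wrist_torque"],inc(G,28,.193,.006),inc(G,28,.62,.006))
E
```

```text
[-0.18  0.07  2.1  -0.02  0.5  -1.74] [0.32607841 0.42691183 0.06510899] (array([0.043, 0.012, 0.042]), array([ 0.001, -0.007, -0.003])) (array([0.043, 0.012, 0.042]), array([-0.123,  0.018,  0.238]))
```

Tracking well with small forces; finish the turn.

jog_arm:
  increments:
    - {"dx": 0.001, "dy": -0.006, "dz": 0.001, "ax": -0.031, "ay": 0.006, "az": 0.06, "gripper": -1}
    - {"dx": 0.002, "dy": -0.012, "dz": 0.002, "ax": -0.063, "ay": 0.013, "az": 0.12, "gripper": -1}
    - {"dx": 0.004, "dy": -0.017, "dz": 0.004, "ax": -0.094, "ay": 0.019, "az": 0.18, "gripper": -1}
    - {"dx": 0.006, "dy": -0.022, "dz": 0.005, "ax": -0.125, "ay": 0.025, "az": 0.24, "gripper": -1}
    - {"dx": 0.006, "dy": -0.022, "dz": 0.005, "ax": -0.125, "ay": 0.025, "az": 0.24, "gripper": -1}
    - {"dx": 0.006, "dy": -0.022, "dz": 0.005, "ax": -0.125, "ay": 0.025, "az": 0.24, "gripper": -1}

```text
time: 9.7
eef_pos: [0.6041, -0.0146, 0.1455]
tcp_rot: [-0.202, 0.95, -0.096, 0.217]
contact_force: [-5.5, 1.7, 6.4]
opening: 0.131
finger_force: 34.2
```

```bash
python3 - <<'E'
from h import *
G=np.array([-.0577,0,.1393]);s=get_state();print(s["qpos"].round(2),s["wrist_torque"],inc(G,28,.6,.006))
print((tool(28).apply([0,0,-1])).round(3))
E
```

```text
[-0.19  0.07  2.1  -0.02  0.5  -2.16] [ 0.27729634  0.44767268 -0.37906294] (array([0.038, 0.037, 0.037]), array([ 0.007, -0.008, -0.008]))
[-0.46   0.092  0.883]
```

jog_arm:
  increments:
    - {"dx": 0, "dy": 0, "dz": 0, "ax": 0, "ay": 0, "az": 0, "gripper": 1}
    - {"dx": 0, "dy": 0, "dz": 0, "ax": 0, "ay": 0, "az": 0, "gripper": 1}
    - {"dx": 0, "dy": 0, "dz": 0, "ax": 0, "ay": 0, "az": 0, "gripper": 1}
    - {"dx": 0, "dy": 0, "dz": 0, "ax": 0, "ay": 0, "az": 0, "gripper": 1}
    - {"dx": 0, "dy": 0, "dz": 0, "ax": 0, "ay": 0, "az": 0, "gripper": 1}
    - {"dx": 0, "dy": 0, "dz": 0, "ax": 0, "ay": 0, "az": 0, "gripper": 1}

```text
time: 10.3
eef_pos: [0.6044, -0.0146, 0.145]
tcp_rot: [-0.203, 0.95, -0.097, 0.217]
contact_force: [-0.9, 0.2, 0.5]
opening: 1.0
finger_force: 0.0
```

jog_arm:
  increments:
    - {"dx": -0.1, "dy": 0.02, "dz": 0.2, "ax": 0, "ay": 0, "az": 0, "gripper": 1}
    - {"dx": -0.25, "dy": 0.05, "dz": 0.5, "ax": 0, "ay": 0, "az": 0, "gripper": 1}
    - {"dx": -0.4, "dy": 0.08, "dz": 0.75, "ax": 0, "ay": 0, "az": 0, "gripper": 1}
    - {"dx": -0.5, "dy": 0.1, "dz": 1, "ax": 0, "ay": 0, "az": 0, "gripper": 1}
    - {"dx": -0.5, "dy": 0.1, "dz": 1, "ax": 0, "ay": 0, "az": 0, "gripper": 1}
    - {"dx": -0.5, "dy": 0.1, "dz": 1, "ax": 0, "ay": 0, "az": 0, "gripper": 1}

```text
time: 10.9
eef_pos: [0.5446, -0.0026, 0.266]
tcp_rot: [-0.203, 0.95, -0.097, 0.218]
contact_force: [0.5, -0.6, 0.2]
opening: 1.0
finger_force: 0.0
```

```bash
python3 - <<'E'
from h import *
from plant import imaging
s=get_state();d=imaging.read_camera("wrist");cv2.imwrite("pics/w4.png",d["frame"])
T=np.eye(4);T[:3,:3]=R.from_quat(s["tcp_rot"]).as_matrix();T[:3,3]=s["eef_pos"]
d["extrinsics"]=T@d["mount"];A=cloud(d)
G=np.array([-.0577,0,.1393]);a=np.radians(28)
X=np.array([np.cos(a),0,np.sin(a)]);Z=np.array([-np.sin(a),0,np.cos(a)])
L=RB.inv().apply((A-B).reshape(-1,3))-G
x,y,z=L@X,L[:,1],L@Z+.027
k=(np.hypot(x,y)<.03)&(z>.032)&(z<.046)
q=np.c_[x,y][k];w,V=np.linalg.eigh(np.cov(q.T));v=V[:,1]
print(k.sum(),q.mean(0),"angle",np.arctan2(v[1],v[0]))
t=imaging.read_camera("top");C=RB.inv().apply((cloud(t)-B).reshape(-1,3));r=np.hypot(C[:,0],C[:,2]-.1)
kk=(r>.185)&(r<.21)&(abs(C[:,1])<.03)&(C[:,2]>.2);print("pull now",kk.sum(),C[kk].mean(0))
E
```

```text
818 [ 0.00026025 -0.00111703] angle -2.547046109083693
pull now 241 [-0.0128701   0.00067167  0.29658103]
```

View pics/w4.png

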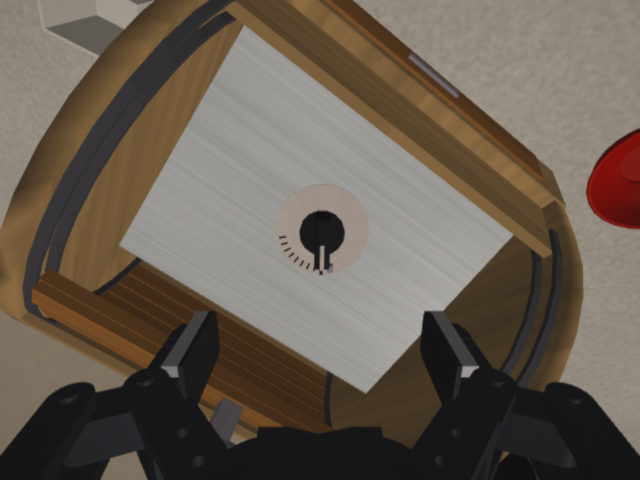

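The pointer at (322, 258) lines up with the long tick by the steel stop at (330, 268). The measured counter value is about 0.0. The shutter is still up, and nothing touches the gripper.

```bash
python3 -c "
from plant import job
print(job.sign_off())"
```

```text
the job is handed in; nothing more can be done
None
```

I handed the job in at about 11 s of the 50 s: the shutter is up and stays open by itself, the counter measures about 0.005 rad from its zero stop, and the gripper is clear of everything; the sign-off returned no verdict.

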